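# Fill the bead cup and send it down the roller rail

### The job

Set the square handled cup in the cradle under the bead hopper, slide the hopper's shutter open so that all five steel balls drop into the cup, and slide it fully shut again before you move the cup. Then set the cup, handle trailing up the slope, on the upper end of the roller rail and let go, so that it rolls by itself down to the end stop with all five balls still in it. Leave the other things on the bench where they are.

Things in the scene. Friction and masses are not known exactly. Their poses are not given: they have to be found in the camera images.
- cup: Loose square open aluminium cup, 64 x 64 mm, 50 mm high, walls 4 mm, about 0.16 kg, on the bench at left or right. Origin: centre of its underside. Handle on its -x side: a 10 mm bar at 36-46 mm height ends in an upright plate, 10 mm thick in y, x = -62 to -100 mm, 36 to 85 mm above the cup's underside, to be pinched from above across y.
- cup_grip (a point): Grip point in the middle of the cup's handle plate: 81 mm along -x from the cup's origin and 68 mm above its underside; same axes as the cup.
- cup_mid (a point): Point inside the cup on its centre line, 20 mm above its underside.
- hopper: Fixed hopper, a clear box on two columns. Origin on the bench straight below the outlet's centre; the cup enters its cradle along +x (from the open -x side). Outlet 32 x 34 mm, facing down; shutter underside 75 mm above the bench. Front wall at x = -20 mm, sides y = +-21 mm, rear x = 89 mm, top 202 mm; columns at x = 75 mm.
- cradle (a point): Where the centre of the cup's underside belongs, below the outlet, handle towards -x: on the hopper's base plate (6 mm above the bench, from x = -42 mm), between side fences 82 mm apart and 12 mm high and a rear fence at x = +37 mm; front open. Axes as the hopper. 19 mm remain between the cup's rim and the shutter.
- shutter (a joint): Opening of the steel shutter in m: 0 shut, 0.036 fully open. It slides along the hopper's +y to open, with about 1.5 N of friction, and stays where it is left.
- shutter_post (a point): Top centre of the shutter's upright 14 x 14 mm post, 85 mm along the hopper's +y from the outlet when shut; post top 125 mm above the bench, the strap it stands on 79 mm. Pinch it from above. Axes as the hopper.
- railbed: Fixed gravity roller rail. Origin at its open upper end, mid-width, at the roller tops, about 100 mm above the bench; x runs down the rail (7 degrees), z out of the roller plane. Damped 16 mm rollers from x = 14 to 322 mm; side walls 82 mm apart, 12 mm above the rollers, with flared lips to 19 mm; stop plate at x = 340 mm, 45 mm high. A cup at the stop has its origin at x = 308 mm.
- ball0_center (a point): Centre of a loose 14 mm steel ball, 11 g, in the hopper at the start.
- ball1_center (a point): Centre of a loose 14 mm steel ball, 11 g, in the hopper at the start.
- ball2_center (a point): Centre of a loose 14 mm steel ball, 11 g, in the hopper at the start.
- ball3_center (a point): Centre of a loose 14 mm steel ball, 11 g, in the hopper at the start.
- ball4_center (a point): Centre of a loose 14 mm steel ball, 11 g, in the hopper at the start.
- tray: Bystander: small rectangular open aluminium tray without handle, 70 x 55 x 40 mm; origin under its centre. It stands where the cup does not, left or right.
- dish: Bystander: white round closed dish, 68 mm across, 14 mm high; origin under its centre.
- bottle: Bystander: white plastic bottle, 48 mm across, 115 mm high; origin under its centre.
- jar: Bystander: glass jar with white lid, 54 mm across, 60 mm high; origin under its centre.
- lens_ring: Bystander: dark steel ring, 54 mm across, 12 mm high; origin under its centre.
- screwdriver: Bystander: black-handled screwdriver, 170 mm long, lying on the bench; x along it.
There are look-alikes about, which are no part of the job. What is shaped like the cup but pink or purple is not meant.

How it is judged:
By the outcome, as a careful person would: the job done as asked, in the order asked, and still so for the second after the job is handed in, with the robot touching nothing.
It also fails if it takes over 72 s, if anything falls off the work surface, if the arm or the gripper's body presses on something with over 40 N, if the wrist force passes 120 N, or if a joint passes its speed limit or range.

### The arm

A 6-joint arm with a two-finger parallel gripper is mounted at the origin on the work surface. World frame = base frame: x ahead of the robot, y to its left, z up, the work surface at z = 0. Lengths are in m, angles in rad, forces in N, time in s.
With the tool pointing down it reaches from about 0.25 to 0.725 m from the base axis. Payload 4 kg.
Tool frame: the origin (TCP) lies on the centre line of the jaws, within the pads' length; the fingertips stand ahead of it and the grasp point (between the pads) lies 11 mm behind it (bot.tip_extent is the z of the fingertips in the tool frame, in m); z points along the fingers, y is the direction in which the jaws open and shut (so a half turn about z gives the same grasp; the last joint's range is limited). The gripper opens to 85 mm and grips with 20 to 120 N. Pads are 22 mm wide; open, the fingers measure 114 mm over their backs; the gripper's body (76 mm by 85 mm) begins 54 mm behind the grasp point. The pads swing forward as they close: fully open they stand 13 mm farther back than shut.
Start: joints at [1.129, 0.241, 0.005, 1.335, 0, 1.571], TCP at [0.214, 0.452, 0.218] pointing down, gripper open.
Joint ranges: [-2.72, 2.72], [-1.05, 1.87], [-1.09, 1.28], [-1.99, 2.15], [-1.42, 1.44], [-3.14, 3.14]. Speed limits (rad/s): [2.79, 2.79, 3.14, 3.14, 3.14, 3.14].

### API

Orientations are given as a unit quaternion [x, y, z, w].
In Python, from workcell import bot gives the robot as it stands.
- The arm moves only by the shell command python3 -m jog 'ROWS'. ROWS is JSON, a list that holds one entry, the list of rows, each a list of 7 numbers: the shift along the world's x, y, z in m, then the turn, a rotation vector about the world's x, y, z in degrees, then the closure in counts, from 0 (fully open) to 255 (shut). In form: [[[tx, ty, tz, ax, ay, az, fingers], ...]]. A call has 1 to 10 rows; each row is the pose to reach, as a shift and turn from the pose commanded when the call began; what a row does not reach only later rows make up. A row lasts 1/12 s, in which the tool goes at most 41.7 mm and 7.16 degrees, less where a joint would pass 70% of its speed; a pose out of reach is approached as far as the arm can. A call with a gripper value outside its range is refused whole. The fingers move at their own pace and stop on an object; the grip force is fixed at half the most. Time passes only in rows, so rows that repeat a pose let the fingers close. It gives the time, the measured TCP pose, the force and the opening at its end, in the units of the state.
- bot.get_obs(): the state, without advancing time (a new reading comes with each control period).
- bot.camera(name): name is "scene" or "side" or "wrist"; returns the picture (384x512x3 uint8, blue, green, red); there is no depth.
- bot.camera_model(name): a dict with "K" (3x3 intrinsics, pixels), "T" (4x4, takes a point from camera to world coordinates). Camera axes: x right, y down, z forward; pixel columns grow to the right and rows downward; lengths in m; the calibration is good to about 2 mm. A picture is of the moment at which its call begins: read the wrist's pose just before it. camera_model takes no time and is no camera call; for the wrist camera it gives the pose at the moment of the call.
- bot.job_done(): hands the job in, once; it reports no verdict.
The state is a dict: "clock": time; "joint_pos": joint angles; "joint_vel": joint speeds; "tau": joint torques, N m; "eef_pos": TCP position; "tool_rot": TCP orientation; "ft_force": force on the tool from outside, world axes, zero at the start; "ft_torque": the same for the moment, N m; "grip_width": finger opening in m.
Only numpy, scipy, OpenCV 4.12 (cv2) and the standard library are available. Lean on these libraries where they do the work, as an engineer would, in place of code of your own. Each camera call takes 0.05 s, during which the arm holds its last target. There are 200 camera calls.

## Working session

There is one attempt and no reset: what is moved stays moved. The work goes in short steps, Python scripts to look and compute and a shell command to move; the robot and the scene stay as the last step left them, time stands still between calls to the robot, and variables do not carry over. Pictures are saved under pics/ and viewed, about 8 in all and at most 12, crops included, and the job is handed in when it is done.

```bash
ls; mkdir -p pics; cat > h.py <<'E'
import numpy as np, cv2
from workcell import bot
def ray(m,u,v):
    K=np.array(m["K"]);T=np.array(m["T"]);d=T[:3,:3]@np.linalg.solve(K,[u,v,1.]);return T[:3,3],d
def onz(m,u,v,z):
    o,d=ray(m,u,v);return o+d*(z-o[2])/d[2]
def proj(m,p):
    T=np.linalg.inv(np.array(m["T"]));q=np.array(m["K"])@(T[:3,:3]@np.array(p)+T[:3,3]);return q[:2]/q[2]
E
python3 - <<'E'
from h import *
a=bot.camera("scene");b=bot.camera("side")
cv2.imwrite("pics/scene0.png",a);cv2.imwrite("pics/side0.png",b)
for n in("scene","side"):
    m=bot.camera_model(n);print(n,np.round(m["K"],1).tolist(),np.round(m["T"],3).tolist())
o=bot.get_obs();print({k:np.round(v,3).tolist() for k,v in o.items()},bot.tip_extent)
E
```

```text
pics
scene [[465.4, 0.0, 249.9], [0.0, 465.4, 191.9], [0.0, 0.0, 1.0]] [[0.677, 0.501, -0.539, 1.227], [0.735, -0.441, 0.514, -0.727], [0.019, -0.745, -0.667, 0.998], [0.0, 0.0, 0.0, 1.0]]
side [[459.5, 0.0, 253.8], [0.0, 459.5, 189.1], [0.0, 0.0, 1.0]] [[0.868, -0.283, 0.408, -0.046], [-0.496, -0.534, 0.685, -1.0], [0.024, -0.797, -0.604, 0.937], [0.0, 0.0, 0.0, 1.0]]
{'clock': 0.1, 'joint_pos': [1.129, 0.241, 0.004, 1.335, -0.0, 1.571], 'joint_vel': [0.0, -0.002, 0.002, 0.0, 0.0, -0.002], 'tau': [-0.0, -37.314, 25.301, 0.011, -0.0, 0.0], 'eef_pos': [0.214, 0.451, 0.218], 'tool_rot': [0.219, 0.976, -0.001, -0.0], 'ft_force': [0.756, -0.395, -0.002], 'ft_torque': [0.022, -0.007, -0.078], 'grip_width': 0.086} 0.008
```

View pics/scene0.png

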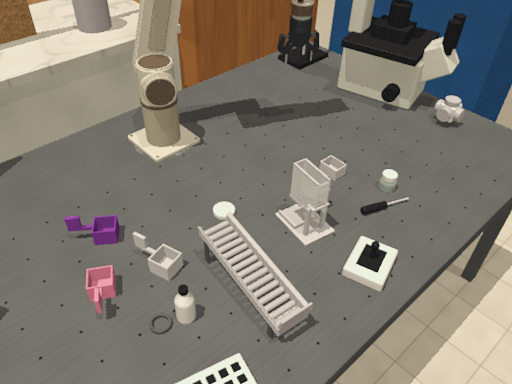

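View pics/side0.png

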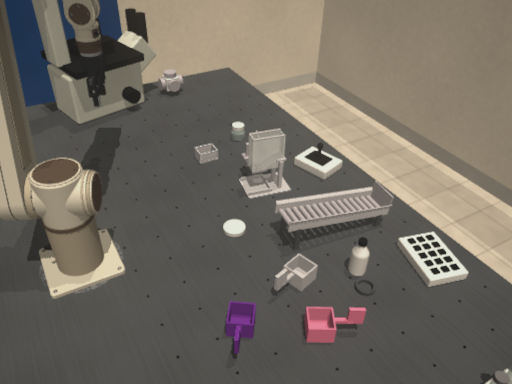

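The scene view shows the aluminium cup at (165,262) with its handle plate at (140,241), the hopper at (310,200), and the rail from (217,235) to (292,310). The side view shows the cup at (300,272), the hopper at (266,165) and the rail from (285,215) to (385,200). Next I'll enlarge both for measuring.

```bash
python3 - <<'E'
from h import *
for n,(x0,y0,w,h),s in(("scene",(125,150,220,175),3.6),("side",(190,110,210,190),3.15)):
    a=cv2.imread(f"pics/{n}0.png")[y0:y0+h,x0:x0+w]
    a=cv2.resize(a,None,fx=s,fy=s,interpolation=cv2.INTER_CUBIC)
    for i in range(0,w,10):
        x=int(i*s); cv2.line(a,(x,0),(x,6 if i%50 else 14),(0,255,255),1)
        if (x0+i)%20==0: cv2.putText(a,str(x0+i),(x-8,24),0,.35,(0,255,255),1)
    for i in range(0,h,10):
        y=int(i*s); cv2.line(a,(0,y),(6,y),(0,255,255),1)
        if (y0+i)%20==0: cv2.putText(a,str(y0+i),(8,y+4),0,.35,(0,255,255),1)
    cv2.imwrite(f"pics/{n}0c.png",a)
E
```

```text
(no output)
```

View pics/scene0c.png

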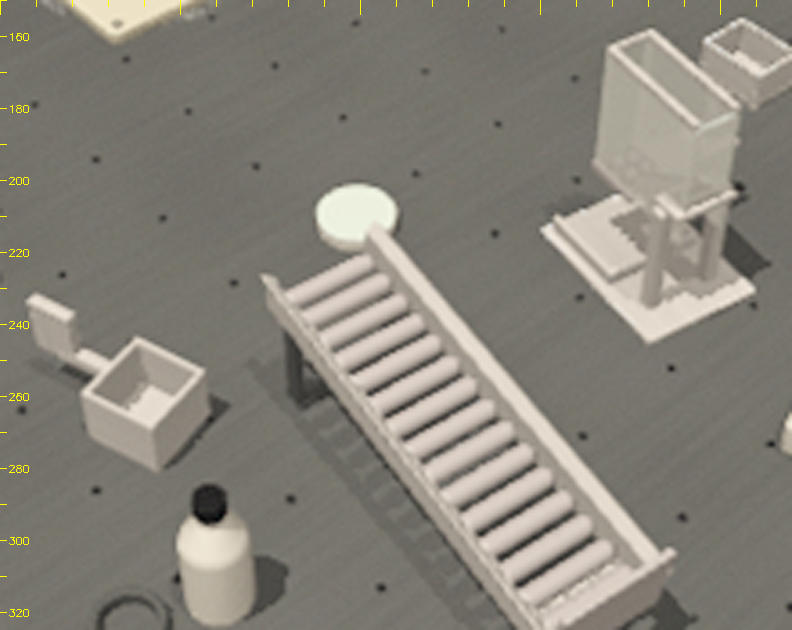

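View pics/side0c.png

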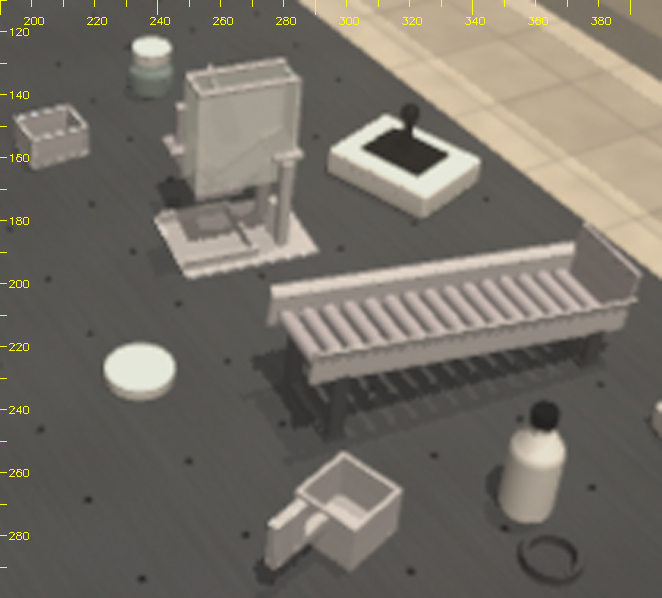

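```bash
python3 - <<'E'
from h import *
S=bot.camera_model("scene");D=bot.camera_model("side")
s=lambda p,z:onz(S,125+p[0]/3.6,150+p[1]/3.6,z)
d=lambda p,z:onz(D,190+p[0]/3.15,110+p[1]/3.15,z)
def show(n,L):print(n,*[np.round(q,3)[:2].tolist() for q in L],"mean",np.round(np.mean(L,0),3)[:2])
show("cup S",[s(p,.05) for p in[(138,338),(207,372),(152,408),(84,390)]])
show("cup D",[d(p,.05) for p in[(343,453),(402,490),(352,527),(295,492)]])
show("handle S",[s(p,.085) for p in[(35,295),(74,318)]])
show("handle D",[d(p,.085) for p in[(270,525),(305,502)]])
show("hop S",[s(p,.202) for p in[(610,46),(650,30),(740,105),(700,127)]])
show("hop D",[d(p,.202) for p in[(187,76),(285,60),(300,78),(192,93)]])
show("base S",[s(p,.006) for p in[(542,228),(612,190),(755,290),(650,340)]])
show("base D",[d(p,.006) for p in[(155,215),(185,273),(318,245)]])
show("post D",[d(p,.125) for p in[(183,106)]])
def tri(a,b):
    o,u=ray(S,125+a[0]/3.6,150+a[1]/3.6);q,v=ray(D,190+b[0]/3.15,110+b[1]/3.15)
    t=np.linalg.lstsq(np.c_[u,-v],q-o,rcond=None)[0];return np.round((o+u*t[0]+q+v*t[1])/2,3),np.round(np.linalg.norm(o+u*t[0]-q-v*t[1]),4)
print("rail far-upper",tri((372,226),(272,290)))
print("rail near-upper",tri((265,278),(308,365)))
print("stop far",tri((668,553),(585,228)))
E
```

```text
cup S [0.461, -0.315] [0.522, -0.296] [0.523, -0.346] [0.477, -0.373] mean [ 0.496 -0.333]
cup D [0.518, -0.302] [0.537, -0.361] [0.477, -0.375] [0.457, -0.32] mean [ 0.497 -0.339]
handle S [0.404, -0.363] [0.442, -0.354] mean [ 0.423 -0.358]
handle D [0.401, -0.367] [0.438, -0.36] mean [ 0.42  -0.364]
hop S [0.576, 0.06] [0.583, 0.098] [0.688, 0.081] [0.685, 0.04] mean [0.633 0.07 ]
hop D [0.581, 0.09] [0.686, 0.072] [0.68, 0.035] [0.569, 0.059] mean [0.629 0.064]
base S [0.549, 0.029] [0.556, 0.108] [0.715, 0.109] [0.695, 0.004] mean [0.629 0.063]
base D [0.57, 0.135] [0.549, 0.029] [0.698, 0.005] mean [0.606 0.056]
post D [0.612, 0.151] mean [0.612 0.151]
rail far-upper (array([ 0.537, -0.149,  0.115]), np.float64(0.0014))
rail near-upper (array([ 0.518, -0.237,  0.103]), np.float64(0.0047))
stop far (array([ 0.875, -0.193,  0.099]), np.float64(0.0046))
```

```bash
python3 -m jog '[[[0.1,-0.4,0.05,0,0,20,0],[0.1,-0.4,0.05,0,0,20,0],[0.1,-0.4,0.05,0,0,20,0],[0.1,-0.4,0.05,0,0,20,0],[0.1,-0.4,0.05,0,0,20,0],[0.1,-0.4,0.05,0,0,20,0],[0.1,-0.4,0.05,0,0,20,0],[0.1,-0.4,0.05,0,0,20,0],[0.1,-0.4,0.05,0,0,20,0],[0.1,-0.4,0.05,0,0,20,0]]]'
python3 -m jog '[[[0.106,-0.412,0,0,0,22.8,0],[0.106,-0.412,0,0,0,22.8,0],[0.106,-0.412,0,0,0,22.8,0],[0.106,-0.412,0,0,0,22.8,0],[0.106,-0.412,0,0,0,22.8,0],[0.106,-0.412,0,0,0,22.8,0],[0.106,-0.412,0,0,0,22.8,0],[0.106,-0.412,0,0,0,22.8,0],[0.106,-0.412,0,0,0,22.8,0],[0.106,-0.412,0,0,0,22.8,0]]]'
python3 -m jog '[[[0,0,0,0,0,0,0],[0,0,0,0,0,0,0],[0,0,0,0,0,0,0]]]'
cat >> h.py <<'E'
def st():
    o=bot.get_obs();q=np.array(o["tool_rot"])
    from scipy.spatial.transform import Rotation as R
    M=R.from_quat(q).as_matrix()
    print("t",round(float(o["clock"]),2),"p",np.round(o["eef_pos"],4),"jaw",round(np.degrees(np.arctan2(M[1,1],M[0,1])),1),"z",np.round(M[:,2],3),"F",np.round(o["ft_force"],1),"w",round(float(o["grip_width"]),4),"j",np.round(o["joint_pos"],2))
def snap(cam,name):
    m=bot.camera_model(cam);a=bot.camera(cam);cv2.imwrite(f"pics/{name}.png",a);np.save(f"pics/{name}.npy",{k:np.array(m[k]) for k in("K","T")});return m,a
def ld(name):return np.load(f"pics/{name}.npy",allow_pickle=True).item()
E
python3 -c "
from h import *
st();m,a=snap('wrist','w1');print(m['T'].round(3))
print([proj(m,p).round(0).tolist() for p in((.421,-.361,.085),(.497,-.337,.05))])"
```

```text
clock: 0.93
eef_pos: [0.3133, 0.0501, 0.2685]
tool_rot: [0.046, 0.999, 0.0, 0.0]
ft_force: [1.0, 0.6, -0.1]
grip_width: 0.0853
clock: 1.77
eef_pos: [0.4072, -0.3132, 0.2678]
tool_rot: [-0.152, 0.988, 0.0, -0.0]
ft_force: [1.1, 0.5, 0.5]
grip_width: 0.085
clock: 2.02
eef_pos: [0.4069, -0.3108, 0.2674]
tool_rot: [-0.152, 0.988, 0.001, -0.001]
ft_force: [-0.6, 0.0, 0.4]
grip_width: 0.0857
t 2.02 p [ 0.4069 -0.3108  0.2674] jaw 107.5 z [-0.002  0.002 -1.   ] F [-0.6  0.   0.4] w 0.0857 j [-0.65  0.25  0.15  1.47  0.   -0.96]
[[-0.3    0.913  0.278  0.337]
 [ 0.954  0.286  0.089 -0.333]
 [ 0.002  0.292 -0.956  0.422]
 [ 0.     0.     0.     1.   ]]
[[205.0, 164.0], [212.0, 222.0]]
```

View pics/w1.png

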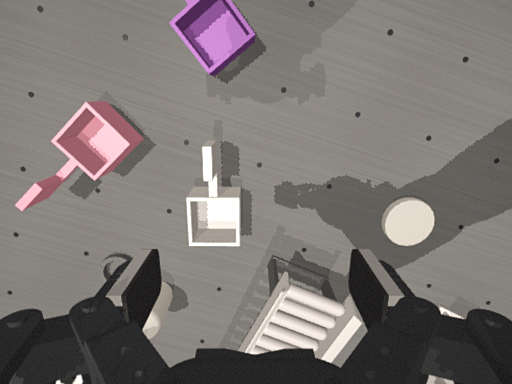

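Wrist view: the cup rim spans (187,187) to (241,246), and the handle plate top spans (204,143) to (213,181), close to what I predicted. I'll refine this with a mask.

```bash
python3 - <<'E'
from h import *
m=ld("w1");a=cv2.imread("pics/w1.png")
k=((a.min(2)>185)).astype(np.uint8);k[:130]=0;k[260:]=0;k[:,:180]=0;k[:,250:]=0
p=np.argwhere(k)[:,::-1]
P=p[p[:,1]<178];r=cv2.minAreaRect(P.astype(np.float32));print("plate",np.round(cv2.boxPoints(r)).tolist())
w=np.array([onz(m,*q,.085)[:2] for q in P]);print("plate mean",w.mean(0).round(4))
U=p[p[:,1]>186];r=cv2.minAreaRect(U.astype(np.float32));b=cv2.boxPoints(r);print("rim px",b.round().tolist())
w=np.array([onz(m,*q,.05)[:2] for q in b]);print("rim",w.round(4).tolist(),w.mean(0).round(4),[np.linalg.norm(w[i]-w[i-1]).round(4) for i in range(4)],[np.degrees(np.arctan2(*(w[i]-w[i-1])[::-1])).round(1) for i in range(4)])
E
```

```text
plate [[202.0, 146.0], [215.0, 145.0], [216.0, 177.0], [203.0, 178.0]]
plate mean [ 0.4177 -0.3597]
rim px [[186.0, 187.0], [239.0, 187.0], [239.0, 245.0], [186.0, 245.0]]
rim [[0.4633, -0.3786], [0.4443, -0.3179], [0.5177, -0.296], [0.5378, -0.3602]] [ 0.4908 -0.3382] [np.float64(0.0767), np.float64(0.0636), np.float64(0.0766), np.float64(0.0673)] [np.float64(-166.1), np.float64(107.4), np.float64(16.7), np.float64(-72.6)]
```

```bash
python3 -m jog '[[[0.013,-0.05,-0.04,0,0,0,0],[0.013,-0.05,-0.08,0,0,0,0],[0.013,-0.05,-0.12,0,0,0,0],[0.013,-0.05,-0.15,0,0,0,0],[0.013,-0.05,-0.18,0,0,0,0],[0.013,-0.05,-0.2,0,0,0,0],[0.013,-0.05,-0.21,0,0,0,0],[0.013,-0.05,-0.21,0,0,0,0],[0.013,-0.05,-0.21,0,0,0,0],[0.013,-0.05,-0.21,0,0,0,100]]]'
python3 -m jog '[[[0,0,0,0,0,0,150],[0,0,0,0,0,0,200],[0,0,0,0,0,0,255],[0,0,0,0,0,0,255],[0,0,0,0,0,0,255],[0,0,0,0,0,0,255],[0,0,0,0,0,0,255],[0,0,0,0,0,0,255],[0,0,0,0,0,0,255],[0,0,0,0,0,0,255]]]'
python3 -c "
from h import *
st()"
```

```text
clock: 2.9
eef_pos: [0.4221, -0.3618, 0.0607]
tool_rot: [-0.152, 0.988, -0.002, 0.001]
ft_force: [-0.2, -0.5, 0.8]
grip_width: 0.0755
clock: 3.73
eef_pos: [0.4206, -0.3613, 0.0586]
tool_rot: [-0.152, 0.988, -0.0, 0.0]
ft_force: [-1.3, 0.7, 3.7]
grip_width: 0.0079
t 3.73 p [ 0.4206 -0.3613  0.0586] jaw 107.5 z [ 0. -0. -1.] F [-1.3  0.7  3.7] w 0.0079 j [-0.71  0.46 -0.11  1.   -0.   -1.01]
```

```bash
python3 -m jog '[[[0,0,0.02,0,0,0,255],[0,0,0.06,0,0,0,255],[0,0,0.1,0,0,0,255],[0,0,0.14,0,0,0,255],[-0.01,0.04,0.14,0,0,-4,255],[-0.01,0.08,0.14,0,0,-9,255],[-0.01,0.12,0.14,0,0,-14,255],[-0.01,0.16,0.14,0,0,-18,255],[-0.01,0.2,0.14,0,0,-22,255],[-0.01,0.24,0.14,0,0,-26.5,255]]]'
python3 -m jog '[[[0,0.04,0,0,0,0,255],[0,0.08,0,0,0,0,255],[0,0.12,0,0,0,0,255],[0,0.16,0,0,0,0,255],[0,0.19,0,0,0,0,255],[0,0.21,0,0,0,0,255],[0,0.22,0,0,0,0,255],[0,0.22,0,0,0,0,255],[0,0.22,0,0,0,0,255],[0,0.22,0,0,0,0,255]]]'
python3 -c "
from h import *
m=ld('w1');print('dish',onz(m,408,221,.014).round(3))
st();m,a=snap('wrist','w2')"
```

```text
clock: 4.57
eef_pos: [0.4096, -0.1194, 0.1977]
tool_rot: [0.081, 0.997, 0.0, -0.001]
ft_force: [0.7, -0.5, -1.7]
grip_width: 0.0082
clock: 5.4
eef_pos: [0.4103, 0.0977, 0.198]
tool_rot: [0.079, 0.997, -0.0, -0.0]
ft_force: [0.4, -0.6, -1.0]
grip_width: 0.0084
dish [ 0.432 -0.083  0.014]
t 5.4 p [0.4103 0.0977 0.198 ] jaw 80.9 z [-0.001 -0.001 -1.   ] F [ 0.4 -0.6 -1. ] w 0.0084 j [ 0.23  0.1  -0.22  1.25 -0.    0.39]
```

View pics/w2.png

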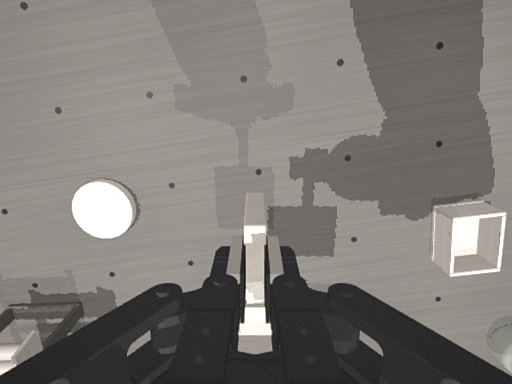

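The cup is held square in the jaws, with the dish clear at (104,209). The gripper hides the hopper, so I'll line up on its axis using my estimate (origin about (0.599, 0.0735), yaw -10°), lower, and check with the fixed cameras.

```bash
python3 -m jog '[[[0.019,0.0055,-0.02,0,0,-1,255],[0.019,0.0055,-0.05,0,0,-1,255],[0.019,0.0055,-0.08,0,0,-1,255],[0.019,0.0055,-0.1,0,0,-1,255],[0.019,0.0055,-0.115,0,0,-1,255],[0.019,0.0055,-0.124,0,0,-1,255],[0.019,0.0055,-0.126,0,0,-1,255],[0.019,0.0055,-0.126,0,0,-1,255],[0.019,0.0055,-0.126,0,0,-1,255],[0.019,0.0055,-0.126,0,0,-1,255]]]'
python3 - <<'E'
from h import *
st();m1,a=snap("side","s3");m2,b=snap("scene","c3")
# overlay: predicted fence lines and cradle, hopper axes
c,s=np.cos(np.radians(-10)),np.sin(np.radians(-10))
H=lambda x,y,z:np.array([.599+c*x-s*y,.0735+s*x+c*y,z])
out=[]
for m,im,(x0,y0,w,h),f in((m1,a,(180,100,130,130),4.4),(m2,b,(220,120,130,130),4.4)):
    z=cv2.resize(im[y0:y0+h,x0:x0+w],None,fx=f,fy=f,interpolation=cv2.INTER_CUBIC)
    P=lambda p:tuple(int(v) for v in (proj(m,p)-[x0,y0])*f+f/2)
    for L in([(-.042,-.041,.018),(.037,-.041,.018),(.037,.041,.018),(-.042,.041,.018)],[(-.02,-.021,.202),(.089,-.021,.202),(.089,.021,.202),(-.02,.021,.202),(-.02,-.021,.202)]):
        for i in range(len(L)-1):cv2.line(z,P(H(*L[i])),P(H(*L[i+1])),(0,0,255),1)
    cv2.circle(z,P(H(0,.085,.125)),4,(0,255,0),1)
    out.append(cv2.resize(z,(400,400)))
cv2.imwrite("pics/ov3.png",np.hstack(out))
E
```

```text
clock: 6.28
eef_pos: [0.4307, 0.1044, 0.0735]
tool_rot: [0.087, 0.996, 0.0, 0.001]
ft_force: [-0.1, 0.4, -1.8]
grip_width: 0.0082
t 6.28 p [0.4307 0.1044 0.0735] jaw 80.0 z [ 0.003  0.001 -1.   ] F [-0.1  0.4 -1.8] w 0.0082 j [ 0.24  0.25 -0.39  0.93 -0.    0.41]
```

View pics/ov3.png

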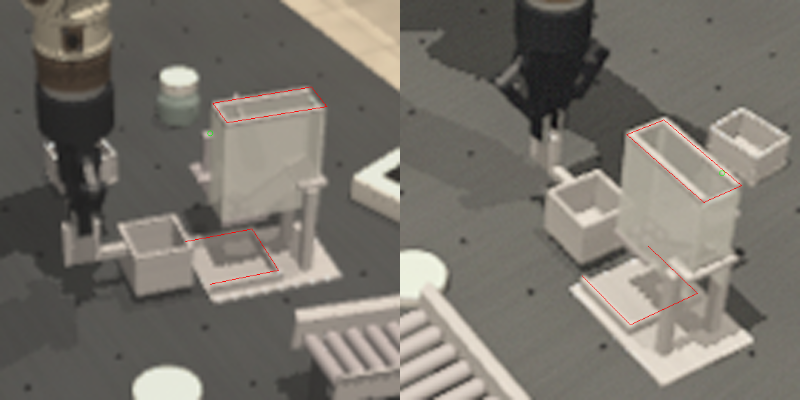

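The predicted outlines fall on the hopper's top rim and fences, and the cup is lined up in front. Inserting it now.

```bash
python3 -m jog '[[[0.015,-0.0028,0,0,0,0,255],[0.03,-0.0056,0,0,0,0,255],[0.045,-0.0084,0,0,0,0,255],[0.058,-0.0109,0,0,0,0,255],[0.068,-0.0128,0,0,0,0,255],[0.077,-0.0146,0,0,0,0,255],[0.083,-0.0158,0,0,0,0,255],[0.088,-0.0168,0,0,0,0,255],[0.088,-0.0168,0,0,0,0,255],[0.088,-0.0168,0,0,0,0,255]]]'
python3 -c "
from h import *
st()"
python3 -m jog '[[[0,0,-0.003,0,0,0,255],[0,0,-0.006,0,0,0,255],[0,0,-0.008,0,0,0,255],[0,0,-0.0085,0,0,0,255],[0,0,-0.0085,0,0,0,255],[0,0,-0.0085,0,0,0,255]]]'
python3 - <<'E'
from h import *
st();m1,a=snap("side","s4");m2,b=snap("scene","c4")
out=[]
for m,im,(x0,y0,w,h) in((m1,a,(180,100,130,130)),(m2,b,(220,120,130,130))):
    out.append(cv2.resize(im[y0:y0+h,x0:x0+w],(400,400),interpolation=cv2.INTER_CUBIC))
cv2.imwrite("pics/ov4.png",np.hstack(out))
E
```

```text
clock: 7.22
eef_pos: [0.5173, 0.0875, 0.0723]
tool_rot: [0.087, 0.996, -0.0, -0.0]
ft_force: [-1.0, -0.1, -1.4]
grip_width: 0.0077
t 7.22 p [0.5173 0.0875 0.0723] jaw 80.0 z [-0.001 -0.    -1.   ] F [-1.  -0.1 -1.4] w 0.0077 j [ 0.17  0.4  -0.17  1.    0.    0.34]
clock: 7.72
eef_pos: [0.5168, 0.0877, 0.0647]
tool_rot: [0.087, 0.996, 0.0, -0.0]
ft_force: [-3.6, -0.1, 6.5]
grip_width: 0.0083
t 7.72 p [0.5168 0.0877 0.0647] jaw 80.0 z [-0.  0. -1.] F [-3.6 -0.1  6.5] w 0.0083 j [ 0.17  0.41 -0.18  0.98  0.    0.34]
```

View pics/ov4.png

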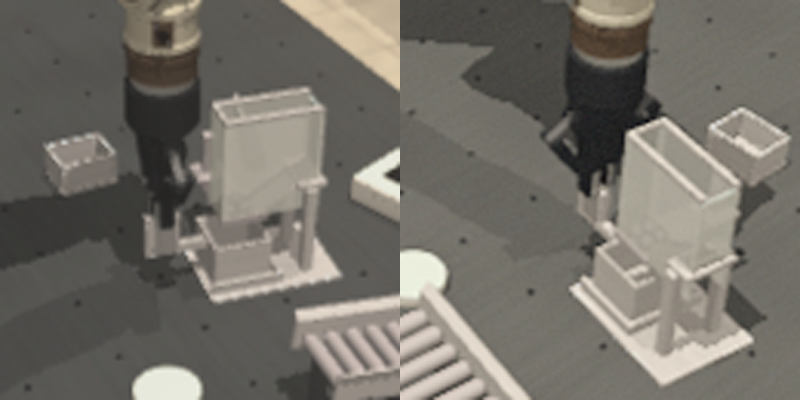

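The cup sits in the cradle between the fences, with its rim under the outlet. Releasing it and going to look at the post from above.

```bash
python3 -m jog '[[[0,0,0,0,0,0,200],[0,0,0,0,0,0,120],[0,0,0,0,0,0,90],[0,0,0,0,0,0,90],[0,0,0,0,0,0,90],[0,0,0.02,0,0,0,90],[0,0,0.05,0,0,0,90],[0,0,0.09,0,0,0,90],[0,0,0.13,0,0,0,90],[0,0,0.17,0,0,0,90]]]'
python3 -m jog '[[[0,0.02,0.03,0,0,0,90],[0.01,0.05,0.04,0,0,0,90],[0.02,0.069,0.04,0,0,0,90],[0.02,0.069,0.04,0,0,0,90],[0.02,0.069,0.04,0,0,0,90],[0.02,0.069,0.04,0,0,0,90]]]'
python3 - <<'E'
from h import *
st();m,a=snap("wrist","w5")
print(proj(m,(.613,.157,.125)).round())
E
```

```text
clock: 8.65
eef_pos: [0.517, 0.0874, 0.2353]
tool_rot: [0.087, 0.996, -0.0, -0.0]
ft_force: [1.7, -0.5, 0.3]
grip_width: 0.0555
clock: 9.15
eef_pos: [0.537, 0.1561, 0.273]
tool_rot: [0.087, 0.996, -0.001, -0.001]
ft_force: [0.3, -0.3, 0.2]
grip_width: 0.0555
t 9.15 p [0.537  0.1561 0.273 ] jaw 80.0 z [-0.002 -0.001 -1.   ] F [ 0.3 -0.3  0.2] w 0.0555 j [ 0.28  0.35  0.29  1.52 -0.    0.46]
[268. 244.]
```

View pics/w5.png

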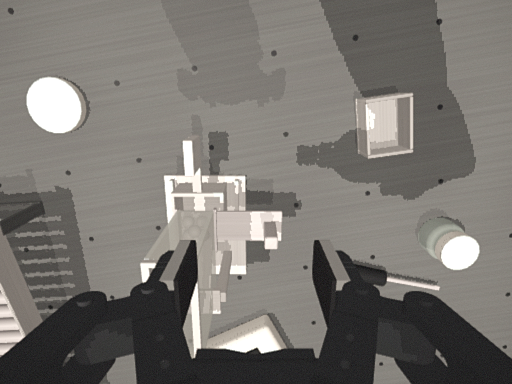

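The post's top face is at about (271,242), against a prediction of (268,244). The handle and cup are undisturbed at (190,160).

```bash
python3 - <<'E'
from h import *
m=ld("w5");a=cv2.imread("pics/w5.png")
print(onz(m,271,242,.125).round(4))
g=a[:,:,1]
print(g[242,254:290].tolist());print(g[215:260,271].tolist())
E
```

```text
[0.6111 0.1608 0.125 ]
[93, 91, 90, 94, 93, 94, 92, 90, 88, 86, 155, 235, 252, 251, 250, 248, 248, 249, 247, 245, 244, 247, 239, 194, 142, 128, 130, 134, 136, 135, 136, 140, 139, 138, 135, 132]
[221, 221, 224, 222, 224, 218, 159, 123, 124, 129, 130, 134, 128, 132, 130, 128, 131, 132, 131, 131, 130, 145, 197, 238, 252, 250, 248, 249, 248, 244, 243, 243, 245, 238, 162, 132, 135, 136, 134, 137, 136, 135, 137, 135, 135]
```

```bash
python3 -m jog '[[[0.04,0.002,0,0,0,0,90],[0.075,0.003,0,0,0,0,90],[0.075,0.003,-0.03,0,0,0,90],[0.075,0.003,-0.07,0,0,0,90],[0.075,0.003,-0.105,0,0,0,90],[0.075,0.003,-0.135,0,0,0,90],[0.075,0.003,-0.16,0,0,0,90],[0.075,0.003,-0.175,0,0,0,90],[0.075,0.003,-0.175,0,0,0,90],[0.075,0.003,-0.175,0,0,0,90]]]'
python3 -m jog '[[[0,0,0,0,0,0,140],[0,0,0,0,0,0,190],[0,0,0,0,0,0,230],[0,0,0,0,0,0,255],[0,0,0,0,0,0,255],[0,0,0,0,0,0,255],[0,0,0,0,0,0,255],[0,0,0,0,0,0,255]]]'
python3 -c "
from h import *
st()"
```

```text
clock: 10.03
eef_pos: [0.6114, 0.1611, 0.0972]
tool_rot: [0.087, 0.996, 0.002, -0.001]
ft_force: [-0.2, 6.5, -0.3]
grip_width: 0.0551
clock: 10.7
eef_pos: [0.6125, 0.1596, 0.0991]
tool_rot: [0.087, 0.996, 0.0, 0.0]
ft_force: [-0.2, 1.9, 1.9]
grip_width: 0.012
t 10.7 p [0.6125 0.1596 0.0991] jaw 80.0 z [ 0.  0. -1.] F [-0.2  1.9  1.9] w 0.012 j [0.25 0.57 0.19 1.19 0.   0.43]
```

```bash
python3 -m jog '[[[0.001,0.006,0,0,0,0,255],[0.0021,0.012,0,0,0,0,255],[0.0032,0.018,0,0,0,0,255],[0.0042,0.024,0,0,0,0,255],[0.0053,0.03,0,0,0,0,255],[0.006,0.034,0,0,0,0,255],[0.0063,0.0355,0,0,0,0,255],[0.0063,0.0355,0,0,0,0,255],[0.0063,0.0355,0,0,0,0,255],[0.0063,0.0355,0,0,0,0,255]]]'
python3 -m jog '[[[0,0,0,0,0,0,255],[0,0,0,0,0,0,255],[0,0,0,0,0,0,255],[0,0,0,0,0,0,255],[0,0,0,0,0,0,255],[0,0,0,0,0,0,255],[0,0,0,0,0,0,255],[0,0,0,0,0,0,255],[0,0,0,0,0,0,255],[0,0,0,0,0,0,255]]]'
python3 - <<'E'
from h import *
st();m1,a=snap("side","s6");m2,b=snap("scene","c6")
o=cv2.imread("pics/c4.png")
out=[cv2.resize(im[y0:y0+90,x0:x0+65],(266,368),interpolation=cv2.INTER_CUBIC) for im,(x0,y0) in((a,(240,115)),(b,(277,150)),(o,(277,150)))]
cv2.imwrite("pics/ov6.png",np.hstack(out))
E
```

```text
clock: 11.53
eef_pos: [0.619, 0.1952, 0.099]
tool_rot: [0.087, 0.996, 0.0, 0.0]
ft_force: [-1.6, -1.5, 5.0]
grip_width: 0.0119
clock: 12.37
eef_pos: [0.6189, 0.1952, 0.0991]
tool_rot: [0.087, 0.996, 0.0, 0.0]
ft_force: [-1.6, -1.5, 4.4]
grip_width: 0.0119
t 12.37 p [0.6189 0.1952 0.0991] jaw 80.0 z [ 0.  0. -1.] F [-1.6 -1.5  4.4] w 0.0119 j [0.31 0.6  0.24 1.21 0.   0.48]
```

View pics/ov6.png

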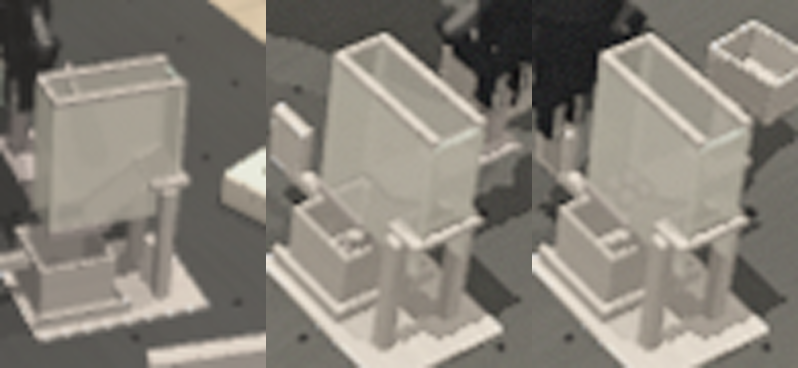

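Before opening (right) the balls' outlines show in the hopper at (635,185). Now (middle) the hopper is clear and balls show in the cup at (350,240). Closing the shutter.

```bash
python3 -m jog '[[[-0.001,-0.006,0,0,0,0,255],[-0.0021,-0.012,0,0,0,0,255],[-0.0032,-0.018,0,0,0,0,255],[-0.0042,-0.024,0,0,0,0,255],[-0.0053,-0.03,0,0,0,0,255],[-0.006,-0.034,0,0,0,0,255],[-0.0063,-0.0355,0,0,0,0,255],[-0.0063,-0.0355,0,0,0,0,255],[-0.0063,-0.0355,0,0,0,0,255]]]'
python3 -m jog '[[[-0.0001,-0.0005,0,0,0,0,255],[-0.0002,-0.001,0,0,0,0,255],[-0.0002,-0.001,0,0,0,0,255],[-0.0002,-0.001,0,0,0,0,255]]]'
python3 -m jog '[[[-0.0001,-0.0005,0,0,0,0,255],[-0.0002,-0.001,0,0,0,0,255],[-0.0002,-0.001,0,0,0,0,255],[-0.0002,-0.001,0,0,0,0,255]]]'
python3 -c "
from h import *
st()"
```

```text
clock: 13.22
eef_pos: [0.6125, 0.1596, 0.0991]
tool_rot: [0.087, 0.996, 0.0, 0.0]
ft_force: [-1.1, 2.8, 5.5]
grip_width: 0.012
clock: 13.55
eef_pos: [0.6126, 0.1596, 0.0991]
tool_rot: [0.087, 0.996, 0.001, 0.0]
ft_force: [0.0, 5.7, 4.9]
grip_width: 0.0121
clock: 13.88
eef_pos: [0.6125, 0.1596, 0.0991]
tool_rot: [0.087, 0.996, 0.002, 0.0]
ft_force: [-0.1, 7.1, 4.3]
grip_width: 0.012
t 13.88 p [0.6125 0.1596 0.0991] jaw 80.1 z [ 0.001  0.004 -1.   ] F [-0.1  7.1  4.3] w 0.012 j [0.25 0.57 0.19 1.19 0.   0.43]
```

The shutter is on its stop: position unchanged and force rising to 7 N. I'll release, rise and look at the rail's upper end while the gripper is empty.

```bash
python3 -m jog '[[[0,0,0,0,0,0,200],[0,0,0,0,0,0,130],[0,0,0,0,0,0,90],[0,0,0,0,0,0,90],[0,0,0,0,0,0,90],[0,0,0.02,0,0,0,90],[0,0,0.06,0,0,0,90],[0,0,0.1,0,0,0,90],[0,0,0.14,0,0,0,90],[0,0,0.18,0,0,0,90]]]'
python3 -c "
from h import *
st()"
python3 -m jog '[[[-0.02,-0.035,0.02,0,0,0,90],[-0.04,-0.07,0.03,0,0,0,90],[-0.06,-0.105,0.04,0,0,0,90],[-0.08,-0.14,0.04,0,0,0,90],[-0.1,-0.175,0.04,0,0,0,90],[-0.12,-0.21,0.04,0,0,0,90],[-0.14,-0.245,0.04,0,0,0,90],[-0.16,-0.28,0.04,0,0,0,90],[-0.18,-0.315,0.04,0,0,0,90],[-0.19,-0.35,0.04,0,0,0,90]]]'
python3 -m jog '[[[0,0,0,0,0,0,90],[0,0,0,0,0,0,90],[0,0,0,0,0,0,90]]]'
python3 - <<'E'
from h import *
st();m,a=snap("wrist","w7");snap("side","s7");snap("scene","c7")
E
```

```text
clock: 14.72
eef_pos: [0.6115, 0.1561, 0.2796]
tool_rot: [0.088, 0.996, -0.001, -0.001]
ft_force: [1.1, 1.3, 0.6]
grip_width: 0.0549
t 14.72 p [0.6115 0.1561 0.2796] jaw 79.9 z [-0.002 -0.003 -1.   ] F [1.1 1.3 0.6] w 0.0549 j [ 0.25  0.51  0.56  1.62 -0.    0.43]
clock: 15.55
eef_pos: [0.4189, -0.1945, 0.3186]
tool_rot: [0.088, 0.996, -0.001, -0.001]
ft_force: [0.9, 0.3, 0.9]
grip_width: 0.0554
clock: 15.8
eef_pos: [0.4216, -0.1929, 0.3182]
tool_rot: [0.088, 0.996, -0.0, -0.001]
ft_force: [-0.2, 0.3, -0.6]
grip_width: 0.0549
t 15.8 p [ 0.4216 -0.1929  0.3182] jaw 79.9 z [-0.002  0.    -1.   ] F [-0.2  0.3 -0.6] w 0.0549 j [-0.43  0.15  0.15  1.57 -0.   -0.25]
```

View pics/w7.png

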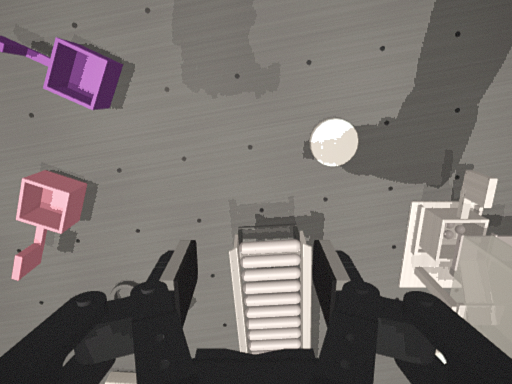

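The rail's upper end is visible: the first roller is centred near (271,248), between the walls at columns 240 and 303. Balls show in the cup at (450,235), beside the dish and hopper on the right. I'll find the roller ends.

```bash
python3 - <<'E'
from h import *
m=ld("w7");a=cv2.imread("pics/w7.png");g=a[:,:,1].astype(int)
for r in(248,272,297,320): print(r,g[r,226:320:1].tolist())
print(g[225:340,271].tolist())
z=cv2.resize(a[215:355,215:335],None,fx=5,fy=4.2,interpolation=cv2.INTER_CUBIC)
v=cv2.resize(a[180:290,395:512],(0,0),fx=1.7,fy=1.7)
cv2.imwrite("pics/rail7.png",z)
cv2.imwrite("pics/cup7.png",cv2.resize(a[170:290,392:512],None,fx=4,fy=4,interpolation=cv2.INTER_CUBIC))
E
```

```text
248 [135, 135, 134, 132, 130, 133, 135, 149, 164, 194, 225, 145, 121, 149, 161, 178, 239, 244, 244, 245, 245, 246, 246, 246, 246, 247, 248, 249, 248, 249, 250, 250, 251, 251, 251, 252, 251, 253, 251, 251, 250, 249, 249, 249, 248, 246, 247, 245, 245, 244, 245, 245, 243, 244, 243, 243, 242, 242, 242, 241, 242, 240, 239, 239, 238, 237, 237, 237, 236, 237, 227, 216, 207, 197, 150, 144, 163, 252, 234, 231, 232, 230, 232, 237, 229, 177, 103, 47, 22, 30, 32, 31, 25, 28]
272 [129, 130, 127, 125, 135, 213, 219, 208, 205, 207, 205, 209, 233, 179, 124, 114, 126, 135, 144, 190, 190, 191, 191, 191, 192, 193, 193, 196, 195, 197, 196, 198, 198, 197, 201, 198, 201, 202, 202, 203, 203, 204, 206, 207, 207, 208, 209, 209, 211, 210, 211, 213, 212, 214, 214, 216, 216, 219, 216, 219, 219, 221, 222, 220, 223, 225, 225, 225, 227, 228, 225, 216, 209, 193, 161, 145, 156, 230, 233, 231, 230, 229, 231, 234, 224, 150, 54, 25, 22, 26, 33, 22, 29, 28]
297 [136, 133, 131, 132, 132, 130, 128, 144, 229, 211, 203, 203, 206, 207, 210, 227, 146, 113, 113, 123, 137, 156, 182, 181, 182, 183, 183, 184, 186, 186, 187, 189, 
[... 630 characters left out ...]
, 203, 205, 204, 207, 206, 206, 202, 194, 179, 149, 143, 157, 229, 233, 230, 231, 227, 231, 228, 193, 105, 82, 86, 91, 83, 86, 85, 89, 124]
[60, 71, 82, 82, 97, 99, 94, 79, 76, 76, 75, 77, 71, 82, 101, 128, 142, 170, 194, 205, 220, 236, 247, 246, 239, 229, 221, 204, 166, 146, 135, 169, 188, 203, 216, 233, 245, 248, 239, 229, 221, 179, 68, 102, 151, 177, 194, 208, 223, 241, 248, 243, 234, 229, 208, 103, 110, 150, 175, 194, 207, 222, 240, 248, 241, 232, 227, 207, 109, 125, 165, 185, 198, 215, 232, 246, 247, 235, 229, 214, 122, 125, 163, 181, 197, 214, 232, 245, 247, 234, 228, 211, 124, 137, 170, 189, 205, 219, 238, 245, 238, 230, 217, 151, 136, 166, 185, 200, 215, 235, 245, 239, 231, 214, 144]
```

View pics/rail7.png

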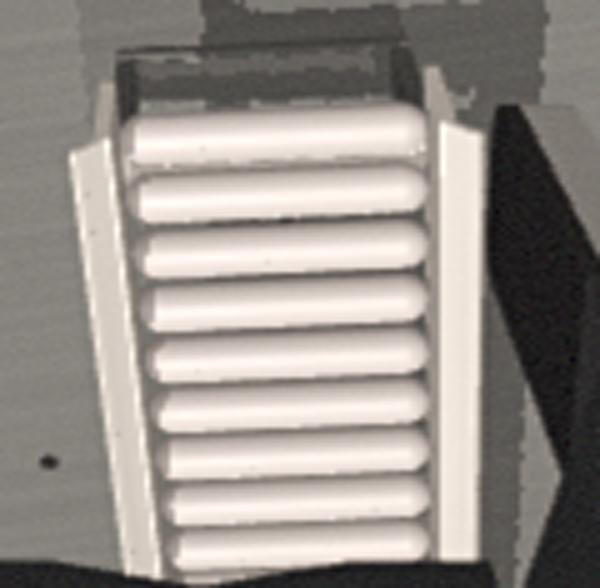

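```bash
python3 - <<'E'
from h import *
m=ld("w7");t=np.tan(np.radians(7))
P=[];L=[];R=[]
O=None
for r,l,rr in((248,242,300),(272,245,299.8),(297,247.7,299.6),(320,249.3,299.6)):
    z=.09
    for _ in range(5):
        p=onz(m,(l+rr)/2,r,z)
        if r==248:x=.022;P0=p
        else:x=.022+np.linalg.norm((p-P0)[:2])
        z=.1-x*t-.008+.004   # mid between axis and top
    P.append(p);L.append(onz(m,l,r+1.,z-.004));R.append(onz(m,rr,r-1.,z-.004))
P,L,R=map(np.array,(P,L,R));print(P.round(4).tolist(),np.linalg.norm(L-R,axis=1).round(4))
for q in(P,L,R):
    d=(q[-1]-q[0]);print("yaw",np.degrees(np.arctan2(d[1],d[0])).round(2))
# roller crest slope, first rollers: crest rows at columns 250 and 292
g=cv2.imread("pics/w7.png")[:,:,1].astype(float)
for r0,r1 in((240,256),(255,266),(268,280),(281,292)):
    c=[]
    for u in(250,292):
        w=np.clip(g[r0-3:r1+4,u-2:u+3].mean(1)-215,0,None);c.append((w*np.arange(r0-3,r1+4)).sum()/w.sum())
    a=onz(m,250,c[0],.097);b=onz(m,292,c[1],.097);e=b-a
    print(np.round(c,1),a.round(4)[:2],b.round(4)[:2],"yaw from roller",np.degrees(np.arctan2(-e[0],e[1])).round(2))
E
```

```text
[[0.5414, -0.1919, 0.0933], [0.5794, -0.196, 0.0886], [0.622, -0.2008, 0.0834], [0.6642, -0.2061, 0.0781]] [0.0762 0.0746 0.0735 0.074 ]
yaw -6.57
yaw -6.08
yaw -7.07
[249.1 248.7] [ 0.5363 -0.2187] [ 0.5452 -0.1653] yaw from roller -9.49
[262.5 260.9] [ 0.5555 -0.2222] [ 0.5626 -0.1678] yaw from roller -7.54
[274.7 274.4] [ 0.5732 -0.2254] [ 0.5825 -0.1707] yaw from roller -9.6
[287.2 287.3] [ 0.5919 -0.2288] [ 0.6019 -0.1735] yaw from roller -10.22
```

```bash
python3 -m jog '[[[0.01,0.035,0,0,0,0,90],[0.02,0.07,0,0,0,0,90],[0.03,0.105,0,0,0,0,90],[0.045,0.14,0,0,0,0,90],[0.06,0.175,0,0,0,0,90],[0.07,0.21,0,0,0,0,90],[0.085,0.245,0,0,0,0,90],[0.0952,0.2806,0,0,0,0,90],[0.0952,0.2806,-0.03,0,0,0,90],[0.0952,0.2806,-0.068,0,0,0,90]]]'
python3 - <<'E'
from h import *
st();m,a=snap("wrist","w8")
o=cv2.resize(a[100:310,130:330],None,fx=2,fy=2,interpolation=cv2.INTER_CUBIC)
b=cv2.imread("pics/cup7.png");cv2.imwrite("pics/ov8.png",np.hstack([o,cv2.resize(b,(390,420))]))
print(proj(m,(.517,.0877,.091)).round())
E
```

```text
clock: 16.78
eef_pos: [0.5201, 0.0927, 0.2528]
tool_rot: [0.084, 0.996, 0.001, 0.004]
ft_force: [1.0, -0.1, -0.2]
grip_width: 0.0555
t 16.78 p [0.5201 0.0927 0.2528] jaw 80.4 z [ 0.008  0.001 -1.   ] F [ 1.  -0.1 -0.2] w 0.0555 j [ 0.18  0.28  0.15  1.43 -0.    0.34]
[248. 167.]
```

No picture views are left, so I'll check by numbers from here. First, the handle plate in w8.

```bash
python3 - <<'E'
from h import *
st();m=bot.camera_model("wrist");a=bot.camera("wrist");g=a[:,:,1].astype(int)
c=proj(m,(.517,.0877,.091)).round().astype(int);print(c)
for r in(c[1]-12,c[1],c[1]+8):print(r,c[0]-25,g[r,c[0]-25:c[0]+26].tolist())
k=g[c[1]-4:c[1]+5,c[0]-15:c[0]+16]>200;u=np.where(k.mean(0)>.6)[0]+c[0]-15
print(u.min(),u.max(),onz(m,u.mean(),c[1],.091).round(4))
E
```

```text
t 16.83 p [0.5107 0.0901 0.2397] jaw 80.3 z [-0.017 -0.003 -1.   ] F [ -8.5  -1.2 -12.1] w 0.0552 j [ 0.17  0.28  0.12  1.42 -0.    0.34]
[254 182]
170 229 [126, 129, 131, 131, 129, 131, 126, 130, 131, 130, 129, 127, 129, 129, 133, 129, 131, 129, 127, 116, 174, 255, 255, 255, 255, 255, 255, 255, 255, 255, 202, 134, 131, 99, 91, 95, 96, 98, 93, 93, 92, 92, 95, 93, 93, 93, 92, 88, 95, 94, 93]
182 229 [124, 120, 121, 118, 120, 120, 117, 120, 116, 116, 118, 112, 118, 115, 117, 115, 117, 115, 110, 110, 174, 255, 255, 255, 255, 255, 255, 255, 255, 255, 199, 122, 116, 79, 77, 74, 92, 95, 97, 93, 95, 92, 94, 103, 111, 135, 139, 138, 138, 137, 136]
190 229 [117, 116, 115, 118, 117, 115, 117, 116, 117, 115, 120, 119, 117, 119, 115, 120, 116, 118, 118, 111, 170, 255, 255, 255, 255, 255, 255, 255, 255, 255, 183, 123, 123, 84, 77, 82, 79, 94, 97, 96, 94, 96, 93, 95, 130, 137, 131, 132, 130, 131, 130]
250 258 [0.5167 0.0882 0.091 ]
```

```bash
python3 -m jog '[[[0,0,-0.03,0,0,0,90],[0,0,-0.06,0,0,0,90],[0,0,-0.09,0,0,0,90],[0,0,-0.12,0,0,0,90],[0,0,-0.145,0,0,0,90],[0,0,-0.165,0,0,0,90],[0,0,-0.178,0,0,0,90],[0,0,-0.185,0,0,0,90],[0,0,-0.185,0,0,0,90],[0,0,-0.185,0,0,0,90]]]'
python3 -c "
from h import *
st()"
python3 -m jog '[[[0,0,0,0,0,0,140],[0,0,0,0,0,0,190],[0,0,0,0,0,0,230],[0,0,0,0,0,0,255],[0,0,0,0,0,0,255],[0,0,0,0,0,0,255],[0,0,0,0,0,0,255],[0,0,0,0,0,0,255]]]'
python3 -m jog '[[[0,0,0.003,0,0,0,255],[0,0,0.006,0,0,0,255],[0,0,0.007,0,0,0,255],[0,0,0.007,0,0,0,255],[0,0,0.007,0,0,0,255]]]'
python3 -c "
from h import *
st()"
```

```text
clock: 17.72
eef_pos: [0.5188, 0.0886, 0.0674]
tool_rot: [0.087, 0.996, 0.0, 0.001]
ft_force: [0.5, 0.5, 0.1]
grip_width: 0.0551
t 17.72 p [0.5188 0.0886 0.0674] jaw 80.0 z [ 0.002  0.    -1.   ] F [0.5 0.5 0.1] w 0.0551 j [ 0.17  0.4  -0.18  0.99 -0.    0.34]
clock: 18.38
eef_pos: [0.5177, 0.0882, 0.0666]
tool_rot: [0.087, 0.996, 0.0, 0.001]
ft_force: [-1.7, -0.0, 5.4]
grip_width: 0.0082
clock: 18.8
eef_pos: [0.517, 0.0881, 0.0725]
tool_rot: [0.087, 0.996, -0.0, -0.0]
ft_force: [0.2, 0.4, -1.5]
grip_width: 0.008
t 18.8 p [0.517  0.0881 0.0725] jaw 80.0 z [-0.001 -0.    -1.   ] F [ 0.2  0.4 -1.5] w 0.008 j [ 0.17  0.4  -0.17  1.    0.    0.34]
```

```bash
python3 -m jog '[[[-0.006,0.001,0,0,0,0,255],[-0.015,0.0026,0,0,0,0,255],[-0.027,0.0048,0,0,0,0,255],[-0.04,0.007,0,0,0,0,255],[-0.053,0.0093,0,0,0,0,255],[-0.066,0.0116,0,0,0,0,255],[-0.079,0.0139,0,0,0,0,255],[-0.09,0.0159,0,0,0,0,255],[-0.0985,0.0174,0,0,0,0,255],[-0.0985,0.0174,0,0,0,0,255]]]'
python3 -m jog '[[[0,0,0.02,0,0,0,255],[0,0,0.05,0,0,0,255],[0,0,0.08,0,0,0,255],[0,0,0.11,0,0,0,255],[0,0,0.14,0,0,0,255],[0,-0.015,0.16,0,0,0,255],[0,-0.04,0.168,0,0,0,255],[0,-0.07,0.168,0,0,0,255],[0,-0.1,0.168,0,0,0,255],[0,-0.13,0.168,0,0,0,255]]]'
python3 -m jog '[[[0.004,-0.03,0,0,0,0,255],[0.012,-0.06,0,0.2,1,0.5,255],[0.02,-0.09,0,0.3,2,1,255],[0.03,-0.115,0,0.5,3,1.5,255],[0.04,-0.135,0,0.6,4,2,255],[0.05,-0.15,0,0.8,5,2.5,255],[0.06,-0.158,0,0.9,6,3,255],[0.065,-0.163,0,1.03,6.93,3,255],[0.065,-0.163,0,1.03,6.93,3,255],[0.065,-0.163,0,1.03,6.93,3,255]]]'
python3 - <<'E'
from h import *
st();m,a=snap("scene","c9");m2,b=snap("side","s9")
E
```

```text
clock: 19.63
eef_pos: [0.4159, 0.1055, 0.0725]
tool_rot: [0.087, 0.996, -0.0, -0.001]
ft_force: [-1.4, -0.7, -2.0]
grip_width: 0.0079
clock: 20.47
eef_pos: [0.4191, -0.0257, 0.2413]
tool_rot: [0.087, 0.996, -0.0, 0.001]
ft_force: [0.7, -0.9, -1.9]
grip_width: 0.0082
clock: 21.3
eef_pos: [0.484, -0.1877, 0.2401]
tool_rot: [0.061, 0.996, 0.004, -0.061]
ft_force: [-1.4, 0.8, -1.3]
grip_width: 0.0075
t 21.3 p [ 0.484  -0.1877  0.2401] jaw 83.0 z [-0.122  0.015 -0.992] F [-1.4  0.8 -1.3] w 0.0075 j [-0.35  0.37  0.24  1.55 -0.03 -0.23]
```

```bash
python3 -m jog '[[[0.007,0,-0.01,0,0,0,255],[0.014,0,-0.022,0,0,0,255],[0.02,0,-0.034,0,0,0,255],[0.026,0,-0.047,0,0,0,255],[0.026,0,-0.047,0,0,0,255],[0.026,0,-0.047,0,0,0,255],[0.026,0,-0.047,0,0,0,255]]]'
python3 - <<'E'
from h import *
st();m=bot.camera_model("scene");a=snap("scene","c10")[1];m2=bot.camera_model("side");b=snap("side","s10")[1]
o=bot.get_obs();T=np.array(o["eef_pos"])
xh=np.array([.9851,-.1210,-.1219]);n=np.array([.1210,-.0149,.9925]);yh=np.cross(n,xh)
org=T-.0605*n+.081*xh
R=np.array([.5275,-.1902,.1])
print("cup in rail",[round(float((org-R)@v),4) for v in(xh,yh,n)])
pts=[org+sx*.032*xh+sy*.032*yh+.05*n for sx,sy in((1,1),(1,-1),(-1,-1),(-1,1))]
for nm,mm,im in(("scene",m,a),("side",m2,b)):
    print(nm,"pred rim",[proj(mm,p).round(1).tolist() for p in pts], "plate", [proj(mm,org+v*xh+.085*n).round(1).tolist() for v in(-.062,-.1)])
    P=[R+x*xh+s*.041*yh+.012*n for x in(.02,.12) for s in(1,-1)]
    print("  wall pts",[proj(mm,p).round(1).tolist() for p in P])
E
```

```text
clock: 21.98
eef_pos: [0.5096, -0.1873, 0.1935]
tool_rot: [0.061, 0.996, 0.004, -0.061]
ft_force: [-0.7, -1.0, -1.2]
grip_width: 0.0081
t 21.98 p [ 0.5096 -0.1873  0.1935] jaw 83.0 z [-0.122  0.015 -0.992] F [-0.7 -1.  -1.2] w 0.0081 j [-0.34  0.44  0.22  1.47 -0.03 -0.21]
cup in rail [0.052, 0.0005, 0.0311]
scene pred rim [[244.3, 219.2], [222.9, 229.8], [208.9, 212.5], [230.1, 202.6]] plate [[213.8, 190.7], [205.8, 181.2]]
  wall pts [[231.3, 218.2], [205.2, 230.8], [252.8, 244.0], [226.2, 258.0]]
side pred rim [[307.1, 181.6], [318.1, 194.5], [297.7, 197.4], [287.2, 184.2]] plate [[284.8, 181.3], [272.1, 182.9]]
  wall pts [[281.7, 202.2], [294.5, 219.7], [311.6, 197.9], [325.4, 214.6]]
```

```bash
python3 -m jog '[[[-0.0006,0.0001,-0.005,0,0,0,255],[-0.0012,0.0001,-0.01,0,0,0,255],[-0.0018,0.0002,-0.015,0,0,0,255],[-0.0024,0.0003,-0.02,0,0,0,255],[-0.003,0.0004,-0.025,0,0,0,255],[-0.003,0.0004,-0.025,0,0,0,255],[-0.003,0.0004,-0.025,0,0,0,255]]]'
python3 -m jog '[[[-0.0002,0,-0.0015,0,0,0,255],[-0.0004,0,-0.003,0,0,0,255],[-0.0004,0,-0.003,0,0,0,255],[-0.0004,0,-0.003,0,0,0,255]]]'
python3 -m jog '[[[-0.0001,0,-0.001,0,0,0,255],[-0.0002,0,-0.002,0,0,0,255],[-0.0002,0,-0.002,0,0,0,255],[-0.0002,0,-0.002,0,0,0,255]]]'
```

```text
clock: 22.67
eef_pos: [0.5064, -0.187, 0.1683]
tool_rot: [0.061, 0.996, 0.004, -0.062]
ft_force: [-0.4, 1.2, -1.5]
grip_width: 0.0079
clock: 23.0
eef_pos: [0.5064, -0.1871, 0.1659]
tool_rot: [0.061, 0.996, 0.004, -0.061]
ft_force: [0.6, -0.4, -2.4]
grip_width: 0.0081
clock: 23.33
eef_pos: [0.5065, -0.1871, 0.1641]
tool_rot: [0.061, 0.996, 0.004, -0.061]
ft_force: [0.4, -0.4, -0.7]
grip_width: 0.008
```

```bash
python3 -m jog '[[[-0.0001,0,-0.001,0,0,0,255],[-0.0002,0,-0.0015,0,0,0,255],[-0.0002,0,-0.0015,0,0,0,255],[-0.0002,0,-0.0015,0,0,0,255]]]'
python3 -m jog '[[[-0.0001,0,-0.001,0,0,0,255],[-0.0002,0,-0.0015,0,0,0,255],[-0.0002,0,-0.0015,0,0,0,255],[-0.0002,0,-0.0015,0,0,0,255]]]'
python3 -c "
from h import *
a=snap('scene','c11');snap('side','s11')"
```

```text
clock: 23.67
eef_pos: [0.5067, -0.1872, 0.1631]
tool_rot: [0.061, 0.996, 0.003, -0.06]
ft_force: [-0.8, 0.3, 4.2]
grip_width: 0.008
clock: 24.0
eef_pos: [0.5071, -0.1873, 0.1622]
tool_rot: [0.061, 0.996, 0.003, -0.059]
ft_force: [0.8, -0.3, 6.9]
grip_width: 0.0084
```

Contact came at TCP z = 0.163 m, as predicted for the rollers (0.1635), so the cup isn't on a lip. Releasing.

```bash
python3 -m jog '[[[0,0,0,0,0,0,150],[0,0,0,0,0,0,60],[0,0,0,0,0,0,60],[0,0,0,0,0,0,60],[0,0,0,0,0,0,60],[0,0,0,0,0,0,60],[0,0,0,0,0,0,60],[0,0,0,0,0,0,60]]]'
python3 - <<'E'
from h import *
st();snap("scene","c12");snap("side","s12")
E
python3 -m jog '[[[0,0,0,0,0,0,60],[0.002,0,0.02,0,0,0,60],[0.005,0,0.05,0,0,0,60],[0,0,0.09,0,0,0,60],[0,0,0.13,0,0,0,60],[0,0,0.16,0,0,0,60],[0,0,0.16,0,0,0,60],[0,0,0.16,0,0,0,60],[0,0,0.16,0,0,0,60],[0,0,0.16,0,0,0,60]]]'
python3 - <<'E'
from h import *
st();snap("scene","c13");snap("side","s13");snap("wrist","w13")
xh=np.array([.9851,-.1210,-.1219]);n=np.array([.1210,-.0149,.9925]);R=np.array([.5275,-.1902,.1]);yh=np.cross(n,xh)
m=bot.camera_model("side")
# difference vs empty rail image s7, bright change centroid along rail
for nm in("s12","s13"):
    d=cv2.absdiff(cv2.imread(f"pics/{nm}.png"),cv2.imread("pics/s0.png") if 0 else cv2.imread("pics/side0.png")).max(2)
    prof=[]
    for x in np.arange(-.1,.36,.02):
        u=proj(m,R+x*xh+.04*n).round().astype(int);prof.append(int(d[u[1]-2:u[1]+3,u[0]-2:u[0]+3].mean()))
    print(nm,prof)
E
```

```text
clock: 24.77
eef_pos: [0.5058, -0.187, 0.1607]
tool_rot: [0.061, 0.996, 0.004, -0.061]
ft_force: [0.2, -0.2, -0.7]
grip_width: 0.0652
t 24.77 p [ 0.5058 -0.187   0.1607] jaw 83.0 z [-0.121  0.015 -0.992] F [ 0.2 -0.2 -0.7] w 0.0652 j [-0.34  0.45  0.14  1.39 -0.03 -0.21]
clock: 25.7
eef_pos: [0.5052, -0.1868, 0.3192]
tool_rot: [0.061, 0.996, 0.004, -0.063]
ft_force: [0.1, 0.8, 0.4]
grip_width: 0.065
t 25.7 p [ 0.5052 -0.1868  0.3192] jaw 83.0 z [-0.124  0.016 -0.992] F [0.1 0.8 0.4] w 0.065 j [-0.34  0.42  0.51  1.78 -0.03 -0.21]
s12 [24, 26, 26, 26, 29, 47, 6, 20, 29, 23, 16, 28, 32, 41, 25, 7, 7, 7, 7, 7, 6, 5, 5]
s13 [14, 25, 24, 24, 25, 7, 7, 7, 7, 7, 7, 7, 7, 7, 7, 9, 29, 27, 20, 19, 33, 17, 16]
```

```bash
python3 -m jog '[[[-0.02,0,0.0,0,0,0,60],[-0.05,0,0,0,0,0,60],[-0.08,0,0,0,0,0,60],[-0.1,0,0,0,0,0,60],[-0.1,0,0,0,0,0,60],[-0.1,0,0,0,0,0,60]]]'
python3 - <<'E'
from h import *
st()
xh=np.array([.9851,-.1210,-.1219]);n=np.array([.1210,-.0149,.9925]);R=np.array([.5275,-.1902,.1]);yh=np.cross(n,xh)
for nm in("scene","side"):
    m,a=snap(nm,nm[0]+"14");e=cv2.imread(f"pics/{nm}0.png");d=cv2.absdiff(a,e).max(2)
    prof=[]
    for x in np.arange(.16,.37,.01):
        u=proj(m,R+x*xh+.05*n).round().astype(int);prof.append(int(d[u[1]-1:u[1]+2,u[0]-1:u[0]+2].mean()))
    print(nm,prof)
    rim=np.array([proj(m,R+(.308+sx*.032)*xh+sy*.032*yh+.05*n) for sx,sy in((1,1),(1,-1),(-1,-1),(-1,1))]);print(rim.round(1).tolist())
    x0,y0=rim.min(0).astype(int)-1;x1,y1=rim.max(0).astype(int)+3
    print(x0,y0);print("\n".join(" ".join(f"{v:3d}" for v in r) for r in a[y0:y1+4,x0:x1,1]))
# shutter: post location change in side, all else change
a=cv2.imread("pics/s14.png");e=cv2.imread("pics/side0.png")
D=cv2.morphologyEx((cv2.absdiff(a,e).max(2)>40).astype(np.uint8),cv2.MORPH_OPEN,np.ones((2,2)))
k,l,s,c=cv2.connectedComponentsWithStats(D);print([(r[:5].tolist()) for r in s[1:] if r[4]>12])
E
```

```text
clock: 26.35
eef_pos: [0.405, -0.187, 0.3209]
tool_rot: [0.061, 0.996, 0.004, -0.061]
ft_force: [-0.5, -0.0, -0.1]
grip_width: 0.0655
t 26.35 p [ 0.405  -0.187   0.3209] jaw 82.9 z [-0.121  0.015 -0.993] F [-0.5 -0.  -0.1] w 0.0655 j [-0.41  0.21  0.22  1.7  -0.03 -0.28]
scene [1, 2, 1, 6, 7, 45, 34, 52, 45, 52, 33, 77, 25, 45, 37, 129, 16, 36, 19, 1, 1]
[[307.4, 303.2], [285.4, 317.3], [268.1, 295.5], [289.9, 282.4]]
267 281
144 161 166 202 210 219 225 215 176 149 159 153 151 151 149 157 199 218 218 217 219 208 166 120 111 116 113 114 117 115 114 112 113 114 114 111 112 113 113 110 114 115 114
 93 125 153 188 218 224 222 223 209 174 151 140 146 153 151 148 166 200 215 218 218 218 204 179 135 108 116 117 115 114 112 114 112 116 112 112 112 113 113 114 114 114 113
 65 106 140 158 191 216 222 222 221 200 160 129 141 153 151 151 148 172 210 218 218 222 224 221 190 134 113 113 112 113 112 113 113 110 110 112 113 113 115 116 115 112 110
175 155 144 151 161 192 217 223 222 218 192 134 122 147 152 151 149 151 188 214 225 228 214 214 219 180 118 110 112 116 116 115 113 111 114 112 114 117 11
[... 10102 characters left out ...]
8, 0, 21, 11, 192], [120, 0, 113, 10, 750], [287, 3, 3, 9, 23], [70, 4, 21, 22, 267], [234, 5, 51, 158, 2951], [253, 6, 3, 8, 21], [278, 6, 6, 7, 27], [98, 16, 4, 7, 22], [41, 31, 57, 141, 2889], [93, 30, 6, 9, 44], [56, 40, 2, 13, 26], [82, 42, 17, 13, 188], [63, 75, 12, 23, 83], [96, 110, 3, 8, 23], [71, 172, 23, 38, 517], [25, 175, 12, 35, 209], [94, 176, 7, 14, 70], [351, 181, 26, 9, 152], [347, 189, 19, 6, 51], [372, 193, 17, 14, 148], [362, 197, 9, 9, 32], [368, 196, 5, 5, 17], [350, 199, 6, 5, 18], [358, 199, 5, 5, 17], [35, 201, 41, 30, 896], [344, 200, 5, 5, 16], [31, 216, 16, 15, 48], [228, 220, 16, 15, 163], [103, 230, 10, 25, 171], [29, 240, 26, 21, 294], [276, 254, 43, 35, 688]]
```

The cup is at the stop. One ball shows over the near wall and the rest are hidden from that side. I'll tilt the wrist camera down the rail to count the balls, and compare the bystanders.

```bash
python3 -m jog '[[[0.03,0,0.03,0,-7,0,60],[0.06,0,0.06,0,-14,0,60],[0.08,0,0.08,0,-21,0,60],[0.1,0,0.1,0,-28,0,60],[0.1,0,0.12,0,-35,0,60],[0.1,0,0.12,0,-35,0,60],[0.1,0,0.12,0,-35,0,60],[0.1,0,0.12,0,-35,0,60],[0.1,0,0.12,0,-35,0,60]]]'
python3 - <<'E'
from h import *
st();m,a=snap("wrist","w15")
xh=np.array([.9851,-.1210,-.1219]);n=np.array([.1210,-.0149,.9925]);R=np.array([.5275,-.1902,.1]);yh=np.cross(n,xh)
q=lambda x,y,z:proj(m,R+x*xh+y*yh+z*n)
print("cam",m["T"][:3,3].round(3),"rim",[q(.308+sx*.032,sy*.032,.05).round().tolist() for sx,sy in((1,1),(1,-1),(-1,-1),(-1,1))],"floor far",q(.336,.028,.004).round(),q(.336,-.028,.004).round(),"ball px",np.linalg.norm(q(.329,.007,.011)-q(.329,-.007,.011)).round(1))
rim=np.array([q(.308+sx*.03,sy*.03,.05) for sx,sy in((1,1),(1,-1),(-1,-1),(-1,1))])
x0,y0=rim.min(0).astype(int)-3;x1,y1=rim.max(0).astype(int)+4
c=cv2.resize(a[y0:y1,x0:x1],None,fx=4,fy=4,interpolation=cv2.INTER_CUBIC);cv2.imwrite("pics/balls.png",c)
g=cv2.cvtColor(c,cv2.COLOR_BGR2GRAY)
h=cv2.HoughCircles(g,cv2.HOUGH_GRADIENT,1,28,param1=100,param2=12,minRadius=16,maxRadius=30)
print(x0,y0,None if h is None else (h[0]/[4,4,4]+[x0,y0,0]).round(1).tolist())
print("\n".join("".join("%X"%(v//16) for v in r) for r in a[y0:y1,x0:x1,1]))
E
```

```text
clock: 27.2
eef_pos: [0.5066, -0.1871, 0.4395]
tool_rot: [0.057, 0.969, 0.022, 0.24]
ft_force: [-0.6, 0.7, 0.1]
grip_width: 0.0653
t 27.2 p [ 0.5066 -0.1871  0.4395] jaw 84.3 z [ 0.467  0.016 -0.884] F [-0.6  0.7  0.1] w 0.0653 j [-0.49 -0.04  0.14  1.32  0.24 -0.32]
cam [ 0.369 -0.18   0.542] rim [[254.0, 218.0], [223.0, 219.0], [221.0, 200.0], [255.0, 199.0]] floor far [251. 199.] [225. 200.] ball px 6.7
219 196 [[231.9, 206.9, 6.4]]
778899999999999999CDDDDD999999988999986
877899998899999999CDDDDD989998888999986
878899888999999888CDDDDDA99999999AAAA97
878899999AAAAAAAAACDDDDDBBBCCCCCCCCCDB7
8788CCCBCCBCCCCCDDCDDDDDDDDDCCCCCBACDC7
8788DDCBCCBBBABBCCCDDDDDBDDB9999998ADC8
8888CD9689998899ACCDDDDDACCB9999998BDC8
8888CDA77888899999BDDDDD89999999998BDC8
8888BDB78878899999ADDCCD99999999998BDB8
8888BDB788888999999AA88999999999998BDB8
8888BDB7888899999999998999999999998BDB7
8888BDC8888899999999999999999999998BDB8
88889DD8888899999999999999999999998BDB7
88888DD8888999999999999999999999998BDB7
88888DD8888999999999999999999999998CDA7
88889DD9888999999999999999999999998CDA7
88888CD9889999999999999999999999999CDA7
88888CDA889999999999999999999999899CDA8
88887BDB889999999999899999999988999CDA8
88777BDB889999999988899999998888999CDB9
88888BDB88999999889999AA9A99AAAAAAACDCC
AAABBBDCAAAAABAAABBBBBCCCCCCCCCCCDDDDDC
CCCCCCDDCCCCCDDDCDDDCDDDDDDDDDDDDDDDDCC
777677AAA9AAABAAABBCDDDDDCDDDDCDDDCCCCC
7899AAAAABCCDCCCCCCDDCCDCDCCCCCDDCCCCCC
CCDDDDDDDDDDDDCDCCDCCCCCDDCCCCCCCCCCCCC
```

```bash
python3 -m jog '[[[0.03,0,0,0,2,0,60],[0.06,0,0,0,5,0,60],[0.09,0,0,0,8,0,60],[0.12,0,0,0,12,0,60],[0.15,0,0,0,14,0,60],[0.17,0,-0.02,0,14,0,60],[0.17,0,-0.02,0,14,0,60],[0.17,0,-0.02,0,14,0,60],[0.17,0,-0.02,0,14,0,60]]]'
cat > b.py <<'E'
from h import *
st();m,a=snap("wrist","w16")
xh=np.array([.9851,-.1210,-.1219]);n=np.array([.1210,-.0149,.9925]);R=np.array([.5275,-.1902,.1]);yh=np.cross(n,xh)
q=lambda x,y,z:proj(m,R+x*xh+y*yh+z*n)
print("cam",m["T"][:3,3].round(3),"floor far",q(.336,.028,.004).round(),q(.336,-.028,.004).round(),"ball px",np.linalg.norm(q(.329,.007,.011)-q(.329,-.007,.011)).round(1))
rim=np.array([q(.308+sx*.03,sy*.03,.05) for sx,sy in((1,1),(1,-1),(-1,-1),(-1,1))]);print(rim.round().tolist())
x0,y0=rim.min(0).astype(int)-3;x1,y1=rim.max(0).astype(int)+4
cv2.imwrite("pics/balls2.png",a[y0:y1,x0:x1])
print("\n".join("".join("%X"%(v//16) for v in r) for r in a[y0:y1,x0:x1,1]))
E
python3 b.py
```

```text
clock: 28.0
eef_pos: [0.6763, -0.1867, 0.4184]
tool_rot: [0.059, 0.991, 0.015, 0.12]
ft_force: [-0.4, 0.1, 0.3]
grip_width: 0.0654
t 28.0 p [ 0.6763 -0.1867  0.4184] jaw 83.5 z [ 0.239  0.016 -0.971] F [-0.4  0.1  0.3] w 0.0654 j [-0.31  0.53  0.93  1.74  0.09 -0.18]
cam [ 0.568 -0.18   0.551] floor far [248. 195.] [216. 196.] ball px 8.1
[[250.0, 213.0], [214.0, 214.0], [211.0, 184.0], [250.0, 184.0]]
68888898888898888888CDDDDDDC988888888888888888
668888887888888888888ACCDDCC988888888778888887
655788787788889999888889999999999999999AAAAAB8
6568AAAAAAAAAABBBBBBBBBCCCCCCCCCCCDDDDDDDDDEEB
767AEEEEEEEEEEEEEEDDDEEEEDDDDDDDEDEDDDDDDDDEEB
7679EEDDDDDDDDDDDDCCCDDDEDBAAABBDDDDDDDDDCBDEB
7689EEC978AAAA98788778AAD9898878AADDDDDDDCADEC
768ADEC757AAAA977998778ACAABAA879BDDDDDDDCADEC
757BDED757AAAA878BBA8779ABBCCBA89DDDDDDDDCADEB
8668DEE867AAAA889CCBA978ABCDDCB9ACCDDDDDDCADEB
9667BEE856A98878ADDCBA779CDEDCB97889DDDDCCADEB
9667BEE856887778CEDCBA777BCDDCA87777ADDDCCBDEB
A667AEE966877778CCCCBA9999BCBBA9A987ADDDCCADEB
A6679EEA66778888ABBBAABBA98789ABBB978ACCCCADEB
B6779EEB66789998878AABCCCB978BCCCBB9
[... 344 characters left out ...]
7BEE86788788999888888888888888888888888EEB
77777ADE96788888888989888888888888888888888EEB
778779EEA6888888888888888888888888888888888EEB
878778EEB7778888888888898988888888888888888EEB
888878EEB7778888888888888888888888888888888EEB
787778DEB7788888888888888988888888888888889DEB
878778CEC8788888888988888888888898888888989EEB
877877CED8888988988889888889888888888878889DEB
888777BDE8778888888888888788888888887788889DEB
777777BDE8788888888878777888899988888999999DDB
888888BEDA99AAAAA999AAAAAAAAABBBBBBBBCCCCCCDEC
BBBBBBCDEDCCDDDDDDDDEEEEEEEEEEEEEEEEEDDDDDDDDD
CCCCCCCDDDDDDDDDDDDDDDDDDDDDDDDDCCCDCBBBBBBBBB
BBBBBA9AAAAAAA99988888888877777777777777767776
6677666667666666666666666666666666666666666666
```

Five balls can be counted in the cup: a row of three against the downhill wall at (13,16), (23,16) and (31,16) in the crop, the first in shadow, and two behind at (18,10) and (28,10). Last, the dish, tray and shutter, then hand in.

```bash
python3 - <<'E'
from h import *
snap("side","s17");snap("scene","c17")
def cen(f,x0,y0,w,h,t):
    g=cv2.imread(f"pics/{f}.png")[y0:y0+h,x0:x0+w].min(2);p=np.argwhere(g>t);return len(p),(p.mean(0)[::-1]+[x0,y0]).round(1).tolist() if len(p) else 0
for n,B in(("dish",(218,215,32,28,150)),("tray",(190,140,32,26,150)),("jar",(228,120,20,25,170)),("bottle",(345,235,30,45,150)),("post",(240,135,9,28,120))):
    print(n,[cen(f,*B) for f in("side0","s17")])
print("dish scene",[cen(f,208,198,30,24,180) for f in("scene0","c17")])
# post: compare image in shut (side0) / open (s6) / now
R=[cv2.imread(f"pics/{f}.png")[135:165,236:250].astype(int) for f in("side0","s6","s17")]
print("post diff shut-now",abs(R[0]-R[2]).mean().round(1),"shut-open",abs(R[0]-R[1]).mean().round(1))
bot.job_done();st()
E
```

```text
dish [(277, [233.9, 226.3]), (279, [233.9, 226.4])]
tray [(38, [205.5, 149.3]), (41, [205.1, 149.4])]
jar [(59, [237.7, 124.9]), (59, [237.7, 124.9])]
bottle [(142, [361.5, 253.0]), (148, [361.3, 253.0])]
post [(38, [245.5, 153.1]), (44, [245.7, 153.0])]
dish scene [(310, [224.3, 209.9]), (303, [224.2, 209.7])]
post diff shut-now 1.7 shut-open 20.4
the job is handed in; nothing more can be done
the job is handed in; nothing more can be done
```

The job is done and handed in, at about 28 s of the 72 s allowed. I set the cup in the cradle, opened the shutter 36 mm so the balls dropped into the cup, and pushed it shut against its stop. Then I moved the cup to the upper end of the rail, handle up the slope, and let go; it rolled to the end stop by itself.

**Last checks:**
- **Cup:** it stands at the end stop in both fixed cameras.
- **Balls:** I counted five in the cup from the pixel values of the last wrist picture, because the picture-viewing limit was used up. Four were clear and one was in shadow.
- **Shutter:** the post is back at its shut position in the side view. It was pressed onto its stop at 7 N before I released it.
- **Bystanders:** the dish, tray, jar and bottle are unmoved to within about half a pixel. I did not re-measure the lens ring or the screwdriver, but nothing went near them.
- **Forces:** readings between moves stayed below about 15 N.

No check failed. One difference image flagged a change at the dish; it was probably the arm's shadow, as the dish measured unmoved in both cameras.

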